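# Pack a stone tray from the roller rack and latch the transport case

### The arm

A 6-joint arm with a two-finger parallel gripper is mounted at the origin on the work surface. World frame = base frame: x ahead of the robot, y to its left, z up, the work surface at z = 0. Lengths are in m, angles in degrees, forces in N, time in s.
With the tool pointing down it reaches from about 0.4 to 0.825 m from the base axis. Payload 7 kg.
Tool frame: the origin (TCP) lies midway between the tips of the shut fingers; the grasp point (between the pads) lies 19 mm behind it; z points along the fingers, y is the line along which they close (so a half turn about z gives the same grasp; the last joint's range is limited). The gripper opens to 88 mm and grips with 3 to 60 N. Pads are 19 mm wide; open, the fingers measure 130 mm over their backs; the gripper's body (78 mm by 193 mm) begins 47 mm behind the grasp point.
Start: joints at [85.548, 20.546, 0.682, 0, -70.136, -16.507], TCP at [0.241, 0.63, 0.227] pointing down, gripper open.
Joint ranges: [-176.03, 176.03], [-82.01, 121.73], [-58.28, 71.71], [-173.87, 95.51], [-174.79, -0.11], [-173.66, 173.66]. Speed limits (degrees/s): [136.94, 136.94, 172.46, 180, 180, 180].

### API

Orientations are given as a 3x3 rotation matrix whose columns are the frame's x, y, z axes.
In Python, from rig import robot gives the robot as it stands. Calls block until the motion is done:
- robot.goto(position, orientation): joint-space move of the TCP to a pose.
- robot.servo_line(position, ori=None, speed=0.15): straight line of the TCP; ori=None keeps the orientation; speed is the mean speed in m/s.
- robot.movej(angles): joint-space move.
- robot.move_gripper(opening): opening from 0.0 (shut) to 1.0 (fully open); the grip force is fixed at half the most; returns when the fingers have stopped.
- robot.dwell(seconds).
- robot.ik(position, orientation): joint angles nearest the present ones, or None.
- robot.grab_frame(name): name is "scene" or "top" or "wrist"; returns (picture, depth): 384x512x3 uint8, red, green, blue; 384x512 float32, m along the optical axis (not along the pixel's ray), 0 where there is no reading.
- robot.camera_info(name): a dict with "vfov" (degrees; the focal length in pixels is half the picture's height over the tangent of half this angle, whatever the lens; pixels are square), "cx", "cy" (the principal point, pixels), "view" (4x4, takes a point from world to camera coordinates); the wrist camera has in their place "T_tool_cam" (4x4, takes a point from camera to tool coordinates, whose origin is the TCP and whose axes are the flange's). Camera axes: x right, y down, z forward; pixel columns grow to the right and rows downward; lengths in m; the calibration is good to about 2 mm. A picture is of the moment at which its call begins: read the wrist's pose just before it. camera_info takes no time and is no camera call.
A pose or a line that the arm cannot do raises robot.Unreachable and nothing moves.
- robot.job_done(): hands the job in; it is judged then, once.
Readings, each from a call of its own:
- robot.read_t(): time.
- robot.read_qpos(): joint angles.
- robot.read_qvel(): joint speeds.
- robot.read_effort(): joint torques, N m.
- robot.read_position(): TCP position.
- robot.read_tcp_rot(): TCP orientation.
- robot.read_force(): force on the tool from outside, world axes, zero at the start.
- robot.read_ft_torque(): the same for the moment, N m.
- robot.read_grip_width(): opening from 0.0 (shut) to 1.0 (fully open).
- robot.read_finger_force(): force on a finger pad.
Only numpy, scipy, OpenCV 4.12 (cv2) and the standard library are available. Lean on these libraries where they do the work, as an engineer would, in place of code of your own. Each camera call takes 0.05 s, during which the arm holds its last target. There are 200 camera calls.

### The job

Pack the open transport case for the mosaic team: lift the front tray of red stone out of its roller lane, so that the red trays behind it roll up to the stop, and set it down gently, upright and flat, in the case's empty compartment. Then fold the lid shut, swing the latch's wire loop over the hook on the lid, and press the latch lever down until it snaps over and lies flat against the case. Keep the tray level so that no stones spill, and leave the other trays and the things on the bench where they are.

Things in the scene. Friction and masses are not known exactly. Their poses are not given: they have to be found in the camera images.
- red1_mid (a point): Front tray of red stone, the one to pack: grey, 100 mm long (x), 84 wide (y), walls 42 high, 0.3 to 0.6 kg. A wooden handle board, 12 mm thick (y) and 60 long (x), stands along its middle, top 84 mm above the underside; stones fill it to 30 mm. Point: tray's centre, 42 mm above the underside. z is the tray's upward normal; it starts tilted as the lane is, x up the lane.
- red2_mid (a point): Second tray of red stone, touching the front one from behind; same make and same point. It rolls about 100 mm forward in about 1 s when the front tray is lifted out.
- red3_mid (a point): Third tray of red stone, behind the second; same make and same point.
- red_lane_front (a point): Where the centre of the front tray of the red lane is when it stands at the lane's end stop. x points up the lane, which rises away from the robot at 0.12 rad. Lane 104 mm wide, 325 long: free rollers (top 42 mm below this point), yellow side channels 12 mm above the rollers, end stop 22 mm above them at the lower end. Red colour card in front. The left or the right of two lanes, 112 mm apart.
- green1_mid (a point): Front tray of green stone in the other lane; same make and same point as the red ones. Leave alone.
- green2_mid (a point): Second tray of green stone in the other lane. Leave alone.
- packed_mid (a point): Tray of green stone already packed in the case's right-hand compartment (at -y of the case). Leave alone.
- bay (a point): Centre of the floor of the case's empty, left-hand compartment, 20 mm above the bench; x points from the case's front to its hinge side, y left, z up. The compartment is 124 mm (x) by 104 (y) and 95 deep to the case's rim; the partition to the other compartment is 70 high. The tray goes in with its x along this x, either way round.
- case_front (a point): Middle of the lower edge of the plywood case's front face, at bench height; x points into the case, y left, z up. The case stands fixed: 140 mm deep (x), 232 wide (y), rim 115 high; 145 high with the lid shut. The draw latch is in the middle of this face (y = 0). With the lid shut the whole lid and latch lie symmetric about this x-z plane.
- lid (a joint): Opening angle of the lid, rad: 0 shut, 1.75 fully open, growing as it swings up about the case's far top edge. Its stiff hinge holds it at any angle; about 1 to 5 N at its front edge moves it. It starts open at 1.5 to 1.7.
- lid_hinge (a point): Middle of the lid's hinge line, on the case's far top edge, 140 mm behind the front face, 115 above the bench; turns with the lid. With the lid shut x points from front to back, y left, z up. In this frame the plywood lid fills x -140 to 0 mm, y -116 to 116, z 0 (underside) to 30 (outer face, which faces away from the robot while the lid is open).
- lid_edge (a point): Middle of the lid's front edge face, half-way through its 30 mm thickness, 140 mm from the hinge line; turns with the lid, axes as for the hinge.
- keeper (a point): Seat of the steel hook in the middle of the lid's front face, 10 mm out from it and 7 above the lid's underside; turns with the lid, axes as for the hinge. The hook is 22 mm wide (y); its upturned lip stands 13 to 16.5 mm out from the lid and ends 4 mm above this point. The loop's bar goes over the lip from above and is pulled down into the seat, its centre within 5 mm of this point.
- lever (a joint): Angle of the latch lever, rad: 0 flat against the case, pointing down; grows as its free end swings out towards the robot (1.57 straight out) and up; limit 2.5. Stays where left (light friction). Starts at 2.25 to 2.45. With the loop hooked it resists from about 1.0 down (up to about 5 N at its end) to the toggle point near 0.4, then snaps to 0 by itself.
- lever_pivot (a point): Pivot of the lever, 12 mm out from the case's front face, 86 above the bench, at y = 0 of the case; turns with the lever, and at lever 0 its axes are those of case_front. The lever is a red-coated steel plate 24 mm wide (y) and 5 thick, reaching 51 mm from this pivot.
- lever_end (a point): Point in the lever's plate near its free end, 46 mm from the pivot; turns with the lever; its z points from here towards the pivot.
- loop (a joint): Angle of the wire loop from the lever, rad: 0 lies along the lever; grows as the loop is lifted off the lever and swung over towards the lid: about 1.4 when it leans on the shut lid over the hook with the lever open, 3.1 when latched. It swings freely and falls to whichever side it leans. Starts at 0.
- loop_end (a point): Centre of the loop's cross bar, the end that hooks on. Steel wire 4.4 mm thick, 38 wide over its sides (y), 51 long from its pin to this bar. The pin is on the lever, 17 mm along it from its pivot and 6 off it on the side which faces the case at lever 0. With the loop lying along the open lever, this bar stands about 17 mm beyond the lever's free end.
- bottle (a point): Green spray bottle with a yellow trigger head, 72 mm across, 228 tall; point at its middle, 114 mm up. Leave alone.
- slab_mid (a point): Pale stone offcut lying on the bench, about 200 by 85 mm, 18 thick; point at the middle of its larger piece. Leave alone.
- stone_mid (a point): Lump of rough brown stone, 92 mm across, 58 high; point at its middle. Leave alone.

How it is judged:
By the outcome, as a careful person would: the job done as asked, in the order asked, and still so for the second after the job is handed in, with the robot touching nothing.
It also fails if it takes over 69 s, if anything falls off the work surface, if the arm or the gripper's body presses on something with over 40 N, if the wrist force passes 120 N, or if a joint passes its speed limit or range.

## Working session

There is one attempt and no reset: what is moved stays moved. The work goes in short steps, each a Python script; the robot and the scene stay as the last script left them, time stands still between calls to the robot, and variables do not carry over. Pictures are saved under pics/ and viewed, at most 10 in all, crops included, and the job is handed in when it is done.

```bash
ls; mkdir -p pics
cat > h.py <<'E'
import numpy as np, cv2
from rig import robot
def world(name,pic,d,):
    c=robot.camera_info(name); h,w=d.shape; f=h/2/np.tan(np.radians(c["vfov"])/2)
    u,v=np.meshgrid(np.arange(w),np.arange(h))
    P=np.stack([(u-c["cx"])/f*d,(v-c["cy"])/f*d,d],-1)
    if "view" in c: T=np.linalg.inv(np.array(c["view"]))
    else:
        T=np.eye(4);T[:3,:3]=robot.read_tcp_rot();T[:3,3]=robot.read_position();T=T@np.array(c["T_tool_cam"])
    W=P@T[:3,:3].T+T[:3,3]; W[d<=0]=np.nan
    return W
def shot(name,tag):
    W0=None
    p,d=robot.grab_frame(name); W=world(name,p,d)
    np.savez(f"pics/{tag}.npz",p=p,W=W); cv2.imwrite(f"pics/{tag}.png",cv2.cvtColor(p,cv2.COLOR_RGB2BGR)); return p,W
E
python3 - <<'E'
from h import *
a=shot("scene","scene0")[0];b=shot("top","top0")[0]
im=np.vstack([a,b])[...,::-1]
cv2.imwrite("pics/a.png",cv2.resize(a[...,::-1],(800,600)));cv2.imwrite("pics/b.png",cv2.resize(b[...,::-1],(800,600)))
for n in("scene","top","wrist"):print(n,robot.camera_info(n))
print(robot.read_t(),robot.read_tcp_rot())
E
```

```text
pics
scene {'vfov': 42.40916425258014, 'cx': 254.8177433362551, 'cy': 194.23085841121906, 'view': array([[-0.90023098,  0.43534014,  0.00794595,  0.48239877],
       [ 0.28686632,  0.60673608, -0.74133599, -0.09777822],
       [-0.32755441, -0.6650942 , -0.67108704,  2.16265071],
       [ 0.        ,  0.        ,  0.        ,  1.        ]])}
top {'vfov': 44.16330159740564, 'cx': 264.76284094742374, 'cy': 203.83408419325522, 'view': array([[ 1.41722063e-02, -9.99893504e-01,  3.48264841e-03,
         4.91870512e-03],
       [-9.85447669e-01, -1.45573204e-02, -1.69354588e-01,
         5.53502700e-01],
       [ 1.69387251e-01, -1.03183960e-03, -9.85549032e-01,
         1.88833646e+00],
       [ 0.00000000e+00,  0.00000000e+00,  0.00000000e+00,
         1.00000000e+00]])}
wrist {'vfov': 59.35564160986589, 'cx': 248.34065578314585, 'cy': 194.90938275525787, 'T_tool_cam': array([[-2.25811871e-04, -9.61460738e-01, -2.74942174e-01,
         7.50949810e-02],
       [ 9.99999775e-01, -4.33558344e-05, -6.69693140e-04,
        -6.70841383e-04],
       [ 6.31963313e-04, -2.74942263e-01,  9.61460531e-01,
        -1.57855469e-01],
       [ 0.00000000e+00,  0.00000000e+00,  0.00000000e+00,
         1.00000000e+00]])}
0.1 [[ 9.33795847e-01 -3.57806002e-01 -4.26469089e-04]
 [-3.57806240e-01 -9.33794792e-01 -1.40772054e-03]
 [ 1.05456244e-04  1.46711689e-03 -9.99998918e-01]]
```

View pics/a.png

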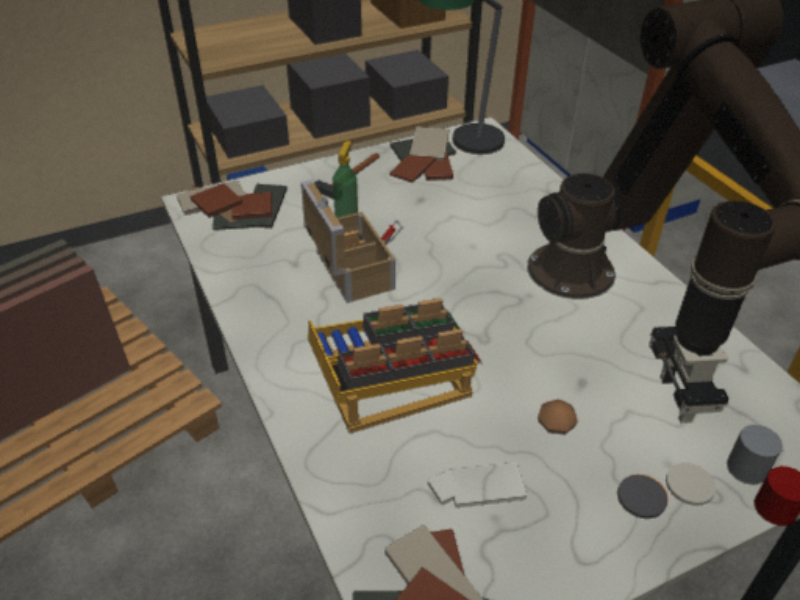

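View pics/b.png

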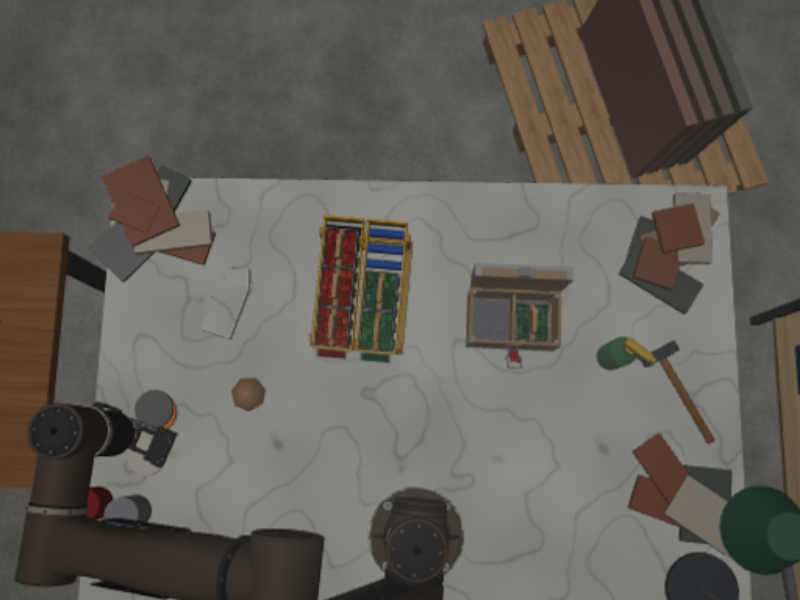

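Scene view: case open at about (350,245), red lane nearest the camera at (405,360). Top view: red lane is the left one (x 315-358, y 228-350), case at (467-570, 265-348), latch at (514,358). I'll get coarse positions by depth.

Run:
```python
from h import *
W=np.load("pics/top0.npz")["W"]
def at(n,u,v):
    u=int(round(u/1.5625));v=int(round(v/1.5625));print(n,np.nanmedian(W[v-1:v+2,u-1:u+2].reshape(-1,3),axis=0).round(4))
for n,u,v in [("frontboard",331,328),("board2",335,285),("board3",340,243),("stopL",312,349),("stopR",400,353),("backL",328,220),("backR",408,224),
 ("rimFL",469,346),("rimFR",558,347),("rimBL",470,292),("rimBR",560,293),("lidtopL",475,268),("lidtopR",570,271),("bayfloor",490,317),("lever",513,353),("loop",513,365),("packboard",533,322),("bottle",615,352),("stone",248,393),("partition",515,318)]: at(n,u,v)
from collections import Counter
```

```text
frontboard [0.5081 0.2149 0.1605]
board2 [0.6146 0.2099 0.171 ]
board3 [0.7189 0.1981 0.1675]
stopL [ 0.4768  0.2813 -0.0016]
stopR [0.4667 0.0479 0.0058]
backL [0.8018 0.2415 0.0953]
backR [0.8217 0.0327 0.0021]
rimFL [ 0.4865 -0.1324  0.0289]
rimFR [ 0.4854 -0.3677  0.0064]
rimBL [ 0.6118 -0.1299  0.1138]
rimBR [ 0.6138 -0.3565  0.1127]
lidtopL [ 0.6398 -0.1301  0.2513]
lidtopR [ 0.6382 -0.3544  0.2565]
bayfloor [ 0.5647 -0.1915  0.0192]
lever [ 0.4588 -0.2372  0.1036]
loop [ 0.4387 -0.2474  0.0046]
packboard [ 0.5398 -0.2901  0.1002]
bottle [ 0.4601 -0.4843  0.1543]
stone [0.3502 0.4338 0.0569]
partition [ 0.5541 -0.2519  0.062 ]
```

```bash
cat >> h.py <<'E'
def R(yaw=0,tilt=0):
    """tool x toward -X(yawed), pointing down; tilt>0 leans pointing direction toward +X"""
    c,s=np.cos(yaw),np.sin(yaw); Z=np.array([[c,-s,0],[s,c,0],[0,0,1]])
    z=np.array([np.sin(tilt),0,-np.cos(tilt)]); x=np.array([-np.cos(tilt),0,-np.sin(tilt)])
    return Z@np.stack([x,np.cross(z,x),z],1)
E
python3 - <<'E'
from h import *
def t(n,p,*a):
    q=robot.ik(p,R(*a)); print(n,None if q is None else np.round(q,1))
t("view lane",[.47,.215,.28]);t("grasp",[.52,.215,.13],-.08,-.12);t("bay",[.545,-.19,.08])
t("bay viewing",[.45,-.24,.3]);t("behind lid",[.70,-.24,.2]);t("behind lid",[.68,-.24,.3])
for a in (0,.4,.7,.9,1.1):
  for z in (.05,.08): t(f"lever {a} {z}",[.43,-.24,z],0,a)
print(np.linalg.det(R(0,.3)))
E
```

```text
view lane [  46.4    3.7  -14.1    0.   -72.3 -136.4]
grasp [  39.    18.5  -14.    -5.3  -62.6 -130.9]
bay [  0.2  19.3 -22.5   0.  -48.3 -90.2]
bay viewing [ -6.    2.4 -12.8   0.  -74.8 -84. ]
behind lid [ -3.9  27.5   8.    0.  -70.5 -86.1]
behind lid [ -4.   23.2  14.1   0.  -80.9 -86. ]
lever 0 0.05 [ -6.2  14.7 -34.8   0.  -40.5 -83.8]
lever 0 0.08 [ -6.2  12.2 -33.    0.  -44.8 -83.8]
lever 0.4 0.05 [-10.4   7.4 -44.9 -15.1 -15.6 -65.9]
lever 0.4 0.08 [ -9.9   3.7 -44.4 -11.5 -19.6 -70. ]
lever 0.7 0.05 [-37.5   9.  -36.5 -66.4 -25.3   4.6]
lever 0.7 0.08 [-32.9   4.5 -36.9 -58.4 -24.2  -7.7]
lever 0.9 0.05 [-59.5  16.5 -39.1 -88.  -42.5  43.8]
lever 0.9 0.08 [-56.1  10.8 -38.1 -83.1 -40.9  33.7]
lever 1.1 0.05 [-73.8  29.8 -42.7 -96.7 -59.5  70.5]
lever 1.1 0.08 [-71.8  23.  -42.1 -94.1 -58.1  61.9]
0.9999999999999999
```

Run:
```python
from h import *
robot.goto([.47,.215,.30],R()); print(robot.read_t())
shot("wrist","lane")
robot.goto([.44,-.24,.34],R()); print(robot.read_t())
shot("wrist","case")
for n in("lane","case"):cv2.imwrite(f"pics/{n}v.png",cv2.resize(cv2.imread(f"pics/{n}.png"),(800,600)))
```

```text
1.9167
3.6417
```

View pics/lanev.png

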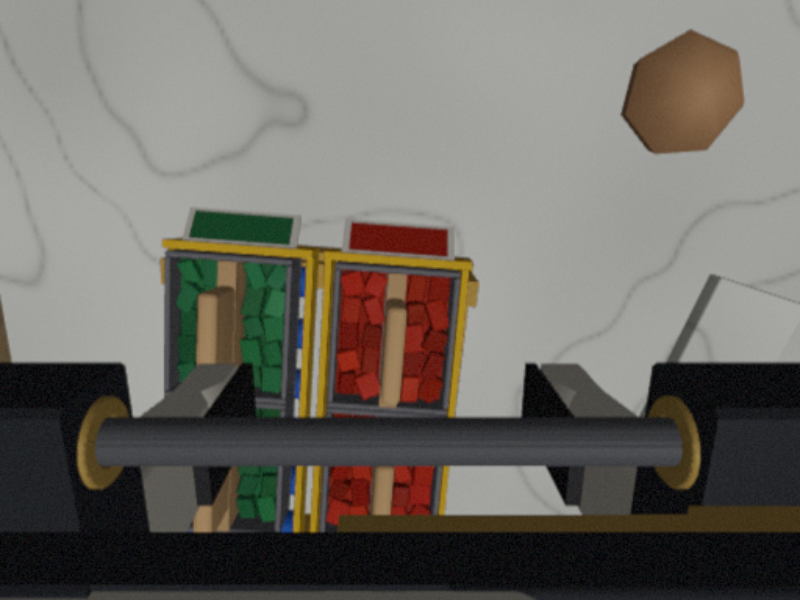

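View pics/casev.png

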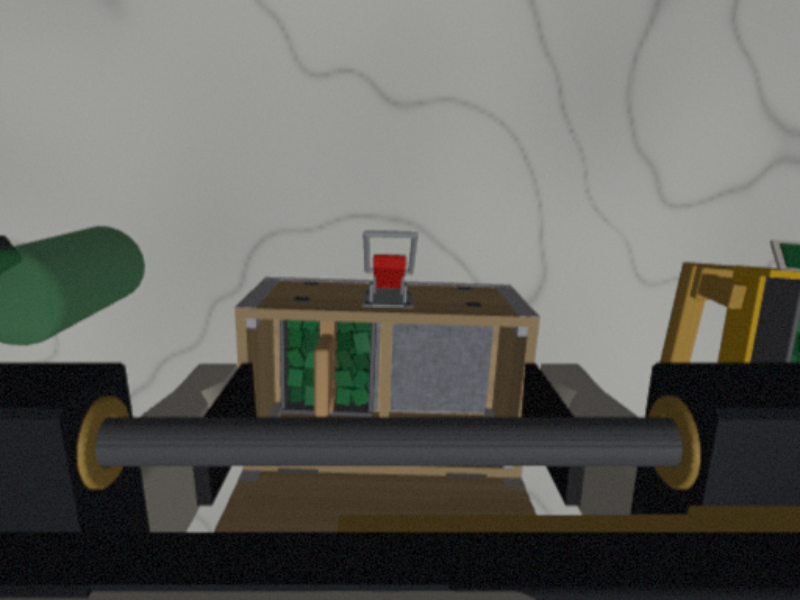

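Lane view: front red tray's board top at (383-405, 303-407), stop at y≈262. Case view: rim front edge y≈318 from x 237 to 540, lever (390,270), loop bar (390,235), empty bay at (440,367) on the robot's left.

Run:
```python
from h import *
W=np.load("pics/lane.npz")["W"];k=1.5625
def box(W,u0,u1,v0,v1): return W[int(v0/k):int(v1/k)+1,int(u0/k):int(u1/k)+1].reshape(-1,3)
P=box(W,375,415,265,412)
z=P[:,2]; top=P[(z>.128)&(z<.2)]; 
print("n",len(top),top.min(0),top.max(0))
# top plane: keep pts near plane z=a+b x
def topfit(P,zmin):
    T=P[P[:,2]>zmin]
    for _ in range(6):
        A=np.c_[np.ones(len(T)),T[:,0]];c=np.linalg.lstsq(A,T[:,2],rcond=None)[0];r=T[:,2]-A@c;T=T[(r>-.004)]
    return T,c
T,c=topfit(P,.14);print("board1",len(T),c,T.min(0).round(4),T.max(0).round(4),T.mean(0).round(4))
d=np.polyfit(T[:,0],T[:,1],1);print("slope y/x",d[0])
# end stop top and walls: raster along columns
for u in (345,360,430,440):
    print(u,[tuple((W[int(v/k),int(u/k)]*1000).round().astype(int)) for v in range(232,290,5)])
for v in (300,340,380):
    print(v,[tuple((W[int(v/k),int(u/k)]*1000).round().astype(int)) for u in range(310,475,5)])
```

```text
n 924 [0.48331959 0.20706645 0.12804178] [0.5676501  0.23404625 0.16842052]
board1 779 [0.09926972 0.12524606] [0.4833 0.2119 0.1561] [0.5421 0.2268 0.1684] [0.5117 0.219  0.1634]
slope y/x -0.07176147089753039
345 [(np.int64(450), np.int64(184), np.int64(80)), (np.int64(453), np.int64(184), np.int64(83)), (np.int64(456), np.int64(184), np.int64(85)), (np.int64(460), np.int64(185), np.int64(89)), (np.int64(462), np.int64(185), np.int64(95)), (np.int64(465), np.int64(185), np.int64(96)), (np.int64(467), np.int64(186), np.int64(104)), (np.int64(468), np.int64(187), np.int64(117)), (np.int64(475), np.int64(186), np.int64(105)), (np.int64(477), np.int64(186), np.int64(109)), (np.int64(480), np.int64(186), np.int64(111)), (np.int64(484), np.int64(186), np.int64(108))]
360 [(np.int64(450), np.int64(195), np.int64(79)), (np.int64(453), np.int64(196), np.int64(85)), (np.int64(456), np.int64(196), np.int64(86)), (np.int64(460), np.int64(196), np.int64(89)), (np.int64(463), np.int64(196), np.int64(91)), (np.int64(466), np.int64(196), np.int64(95)), (np.int64(469), np.int64(196), np.int64(96)),
[... 5406 characters left out ...]
9), np.int64(228), np.int64(118)), (np.int64(549), np.int64(231), np.int64(118)), (np.int64(550), np.int64(234), np.int64(114)), (np.int64(553), np.int64(238), np.int64(108)), (np.int64(551), np.int64(242), np.int64(112)), (np.int64(551), np.int64(246), np.int64(112)), (np.int64(551), np.int64(249), np.int64(114)), (np.int64(550), np.int64(252), np.int64(115)), (np.int64(548), np.int64(255), np.int64(120)), (np.int64(546), np.int64(259), np.int64(123)), (np.int64(558), np.int64(266), np.int64(97)), (np.int64(601), np.int64(283), np.int64(0)), (np.int64(602), np.int64(288), np.int64(0)), (np.int64(602), np.int64(293), np.int64(-2))]<stdin>:19: RuntimeWarning: invalid value encountered in cast
```

Run:
```python
from h import *
D=np.load("pics/case.npz");W=D["W"];k=1.5625
rim=(abs(W[...,2]-.115)<.006)&(W[...,0]>.4)&(W[...,0]<.63)&(W[...,1]<-.1)&(W[...,1]>-.4)
vv,uu=np.nonzero(rim);print("rim",rim.sum(),W[rim].min(0),W[rim].max(0))
# front rim edge: for each column, first rim px
fe=[];
for u in range(158,340,6):
    c=np.nonzero(rim[190:225,u])[0]
    if len(c): fe.append(W[190+c[0],u])
fe=np.array(fe);print((fe*1000).round().astype(int).tolist())
print("fit",np.polyfit(fe[:,1],fe[:,0],1))
for v in (215,225,235):
    m=rim[v];u=np.nonzero(m)[0];print(v,[(i,(W[v,i]*1000).round().astype(int).tolist()) for i in (u[0],u[-1])])
for n,u,v in [("bar",390,234),("barL",366,236),("barR",414,236),("lever",390,270),("lever top",390,258),("lever bot",390,284),("floor",440,367),("part",384,340),("board",323,370),("lid",380,510)]:
    q=W[int(v/k)-1:int(v/k)+2,int(u/k)-1:int(u/k)+2].reshape(-1,3);print(n,q[np.nanargmax(q[:,2])].round(4),np.nanmedian(q,0).round(4))
# lever/loop profile
for v in range(143,200,2): print(v,(W[v,250]*1000).round().tolist(),(W[v,248]*1000).round().tolist(),D["p"][v,250])
W2=np.load("pics/top0.npz")["W"]
m=(W2[...,2]>.2)&(W2[...,0]>.55)&(W2[...,0]<.75)&(W2[...,1]<-.1)&(W2[...,1]>-.4);print("lid top edge",W2[m].min(0),W2[m].max(0),np.median(W2[m],0))
L=W2[m];e=L[L[:,2]>np.percentile(L[:,2],60)];print(np.polyfit(e[:,1],e[:,0],1),e.mean(0))
```

```text
rim 3588 [ 0.43095601 -0.35985807  0.10900077] [ 0.62703231 -0.12294743  0.12099524]
[[479, -346, 114], [479, -339, 112], [480, -333, 109], [480, -326, 109], [480, -318, 113], [480, -311, 112], [480, -304, 112], [481, -297, 109], [481, -289, 111], [481, -282, 110], [481, -275, 114], [481, -268, 112], [482, -261, 111], [482, -253, 111], [482, -246, 109], [483, -239, 113], [483, -232, 112], [483, -225, 111], [483, -218, 111], [483, -210, 110], [483, -203, 114], [484, -196, 113], [484, -189, 112], [484, -182, 112], [485, -174, 110], [485, -167, 112], [485, -160, 113], [485, -153, 111], [486, -145, 111], [485, -139, 113], [485, -131, 112]]
fit [0.03091765 0.48986599]
215 [(np.int64(151), [503, -356, 113]), (np.int64(343), [502, -125, 115])]
225 [(np.int64(152), [515, -356, 114]), (np.int64(342), [515, -125, 115])]
235 [(np.int64(334), [529, -133, 111]), (np.int64(335), [527, -133, 116])]
bar [ 0.4208 -0.237   0.1348] [ 0.4199 -0.238   0.1344]
barL [ 0.4209 -0.2542  0.1343] [ 0.4224 -0.2543  0.1315]
barR [ 0.4208 -0.2229  0.1351] [ 0.422  -0.2217  0.1339]
lever [ 0.4452 -0.238   0.1285] [
[... 1664 characters left out ...]
68.0, -239.0, 94.0] [116   3   3]
185 [472.0, -237.0, 88.0] [472.0, -239.0, 89.0] [55 57 58]
187 [481.0, -236.0, 63.0] [480.0, -239.0, 64.0] [51 53 51]
189 [480.0, -236.0, 75.0] [480.0, -239.0, 75.0] [57 60 58]
191 [480.0, -237.0, 86.0] [481.0, -239.0, 84.0] [55 55 58]
193 [480.0, -237.0, 94.0] [481.0, -239.0, 94.0] [53 56 56]
195 [481.0, -237.0, 100.0] [481.0, -239.0, 100.0] [91 92 98]
197 [483.0, -237.0, 103.0] [483.0, -239.0, 104.0] [61 55 49]
199 [483.0, -237.0, 112.0] [483.0, -239.0, 113.0] [57 46 30]
lid top edge [ 0.61711353 -0.35949546  0.20000624] [ 0.65761779 -0.12685459  0.27834937] [ 0.63030599 -0.24085965  0.25292955]
[0.03515299 0.6447301 ] [ 0.63609913 -0.24552569  0.25870346]
```

```bash
cat >> h.py <<'E'
CF=np.array([.4815,-.2393,0]); CY=-.031
def C(x,y,z): c,s=np.cos(CY),np.sin(CY); return CF+np.array([c*x-s*y,s*x+c*y,z])
E
python3 - <<'E'
from h import *
yaw,t=-.075,.12; Rg=R(yaw,t); ap=Rg[:,2]
g=np.array([.5127,.2188,.1635])+.028*ap
robot.move_gripper(.39)
robot.goto(g-.07*ap,Rg); robot.servo_line(g,speed=.12)
print(robot.read_t(),robot.read_position()-g,robot.read_force())
robot.move_gripper(0.0); print("grip",robot.read_grip_width()*88,robot.read_finger_force(),robot.read_force())
robot.servo_line(g-.14*ap,speed=.22); print(robot.read_t(),robot.read_force())
robot.dwell(.3)
top=C(.07,.056,.275); robot.servo_line(top,R(CY),speed=.22); print(robot.read_t(),robot.read_force(),robot.read_grip_width()*88)
a=shot("scene","s1")[0];b=shot("wrist","w1")[0]
cv2.imwrite("pics/s1v.png",np.hstack([cv2.resize(a[120:280,180:340],(400,400)),cv2.resize(b,(400,400))])[...,::-1])
E
```

```text
7.2083 [ 4.69011106e-04 -3.11977823e-05  5.56600136e-04] [ 0.41003356 -0.4927329   0.0396084 ]
grip 12.105572690205893 29.999869465827942 [-0.98345828 -2.09403221  3.45753226]
8.4917 [-0.95050845 -0.03037592 -6.91820821]
10.8 [-0.49455847 -0.17645289 -5.69026317] 12.041358625885362
```

View pics/s1v.png

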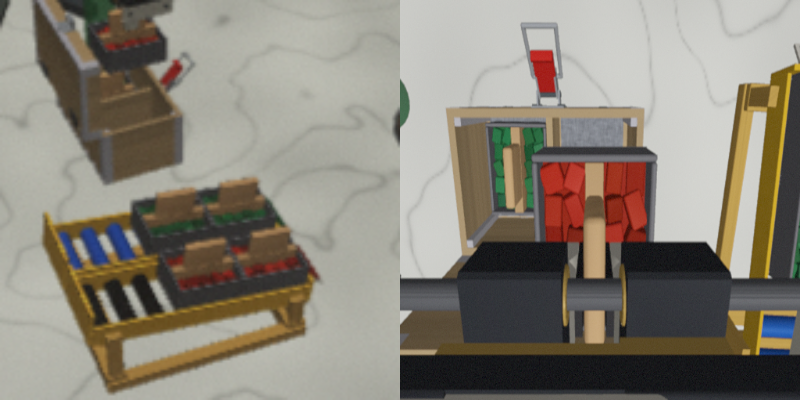

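Both red trays rolled up to the stop; the tray hangs level over the empty bay with no stones missing. Lowering.

Run:
```python
from h import *
f0=robot.read_force()
robot.servo_line(C(.07,.056,.088),speed=.12); print(robot.read_t(),robot.read_force()-f0)
z=.088
while z>.068:
    z-=.001; robot.servo_line(C(.07,.056,z),speed=.02); f=robot.read_force()-f0
    if f[2]>3: break
print("z",z,f,robot.read_t())
robot.move_gripper(.36); robot.dwell(.15)
robot.servo_line(C(.07,.056,.17),speed=.15)
robot.servo_line(C(-.04,.03,.30),speed=.3)
print(robot.read_t()); p,W=shot("wrist","w2")
# tray position check: board top
D=W;m=(abs(D[...,2]-.104)<.006)&(D[...,0]>.5)&(D[...,0]<.6)&(D[...,1]>-.22)&(D[...,1]<-.14)
print(m.sum(),D[m].min(0),D[m].max(0),D[m].mean(0),C(.07,.056,.104))
cv2.imwrite("pics/w2v.png",cv2.resize(p[...,::-1],(640,480)))
```

```text
12.6083 [-0.6079346   0.76307077  1.83545445]
z 0.07599999999999998 [0.09443299 0.96887163 4.93519481] 15.6083
17.8583
284 [ 0.52435534 -0.19019973  0.09813339] [ 0.55733658 -0.17813052  0.10486253] [ 0.53999354 -0.18449309  0.10219462] [ 0.55320209 -0.18549656  0.104     ]
```

View pics/w2v.png

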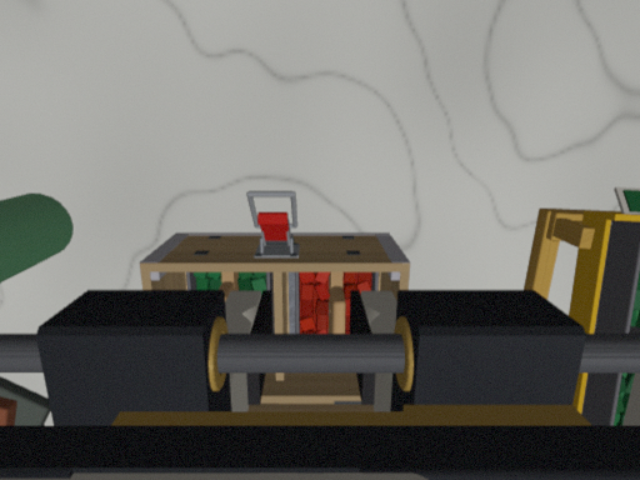

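Run:
```python
from h import *
Rc=R(CY)
robot.servo_line(C(.0,0,.345),Rc,speed=.3)
robot.move_gripper(0)
robot.servo_line(C(.225,0,.345),speed=.3)
robot.servo_line(C(.225,0,.225),speed=.2)
print(robot.read_t())
r=.115
for th in np.r_[np.arange(1.5,.2,-.13),.13,.06,.0]:
    o=.030+.0095*np.sin(th)
    p=C(.14-r*np.cos(th)+o*np.sin(th),0,.115+r*np.sin(th)+o*np.cos(th))
    robot.servo_line(p,speed=.1); f=robot.read_force()
    print(round(th,2),f.round(1))
z=.145
while f[2]<8 and z>.1415:
    z-=.001;robot.servo_line(C(.025,0,z),speed=.03);f=robot.read_force();print(z,f.round(1))
print(robot.read_t())
robot.servo_line(C(.0,0,.20),speed=.2)
robot.servo_line(C(-.10,0,.27),speed=.3)
p,W=shot("wrist","w3");print(robot.read_t())
for x in (200,230,280,320): 
    print([(W[v,x]*1000).round().tolist() for v in range(200,250,6)])
cv2.imwrite("pics/w3v.png",cv2.resize(p[...,::-1],(640,480)))
```

```text
20.6583
1.5 [-0.3  1.6 -0.7]
1.37 [ 1.1  0.7 -1.2]
1.24 [-0.2 -0.3 -0.4]
1.11 [ 0.   0.8 -0. ]
0.98 [-0.1  0.1 -0.1]
0.85 [ 0.4  0.3 -0.7]
0.72 [0.8 0.  0.2]
0.59 [0.3 0.4 0.1]
0.46 [-0.3  0.3  0.5]
0.33 [ 0.5 -0.   1.4]
0.13 [ 0.5 -0.2 -0.3]
0.06 [1.3 1.3 0.6]
0.0 [ 1.1 -1.3  1.4]
0.144 [-2.   2.2  9.3]
25.3333
26.4
[[436.0, -301.0, -1.0], [444.0, -302.0, -2.0], [453.0, -303.0, -2.0], [461.0, -303.0, -0.0], [470.0, -304.0, -2.0], [478.0, -304.0, -0.0], [343.0, -247.0, 344.0], [344.0, -247.0, 347.0], [344.0, -247.0, 350.0]]
[[437.0, -261.0, -0.0], [445.0, -262.0, -1.0], [454.0, -262.0, -2.0], [462.0, -263.0, -1.0], [420.0, -254.0, 134.0], [430.0, -255.0, 123.0], [344.0, -239.0, 343.0], [344.0, -239.0, 347.0], [343.0, -239.0, 352.0]]
[[439.0, -195.0, -1.0], [447.0, -195.0, -1.0], [456.0, -195.0, -1.0], [465.0, -195.0, -2.0], [473.0, -195.0, -0.0], [482.0, -195.0, -1.0], [344.0, -226.0, 343.0], [344.0, -226.0, 347.0], [344.0, -227.0, 351.0]]
[[nan, nan, nan], [449.0, -142.0, -1.0], [457.0, -142.0, -0.0], [466.0, -141.0, -2.0], [475.0, -141.0, -1.0], [483.0, -141.0, -1.0], [344.0, -216.0, 344.0], [345.0, -216.0, 347.0], [344.0, -217.0, 351.0]]
```

View pics/w3v.png

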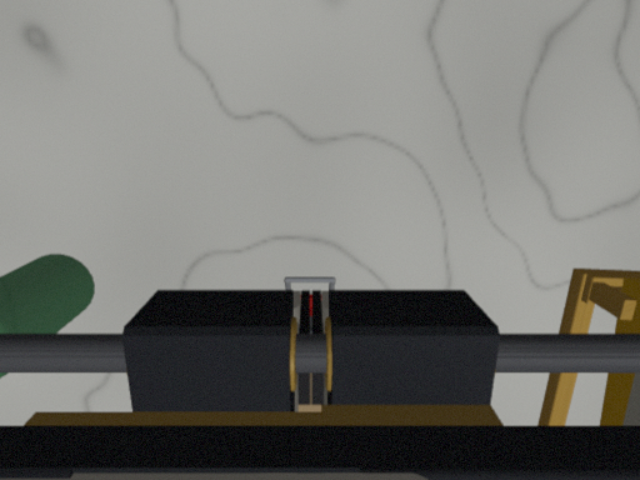

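Lid is down (tip met it at z 0.144); the loop bar is at (310,280) in the view, unchanged. Now swing the loop over.

```bash
cat >> h.py <<'E'
TH=2.40
def bar(phi,th=TH):
    d=np.array([-np.sin(th),-np.cos(th)]);n=np.array([np.cos(th),-np.sin(th)])
    return np.array([-.012,.086])+.017*d+.006*n+.051*np.array([-np.sin(phi),-np.cos(phi)])
E
python3 - <<'E'
from h import *
robot.servo_line(C(-.095,0,.125),speed=.25)
for phi in np.arange(2.4,3.46,.15):
    b=bar(phi); robot.servo_line(C(b[0]-.0117,0,b[1]-.008),speed=.1); print(round(phi,2),robot.read_force().round(1))
robot.dwell(.2)
robot.servo_line(C(-.06,0,.165),speed=.2)
robot.servo_line(C(-.17,0,.24),R(CY,.0),speed=.3)
p,W=shot("wrist","w4");s,_=shot("scene","s4");print(robot.read_t())
i=cv2.resize(p,(400,300));j=cv2.resize(s[110:200,190:310],(400,300),interpolation=cv2.INTER_CUBIC)
cv2.imwrite("pics/w4v.png",np.hstack([i,j])[...,::-1])
E
```

```text
2.4 [ 0.1  0.5 -0.3]
2.55 [-0.5  0.3 -0.3]
2.7 [-0.8 -0.1  0.2]
2.85 [ 0.7  0.2 -0.6]
3.0 [-0.8  0.2 -0.3]
3.15 [ 0.6  0.1 -0.1]
3.3 [-0.1  0.4 -0.1]
3.45 [-0.7 -0.4 -0.2]
30.5167
```

View pics/w4v.png

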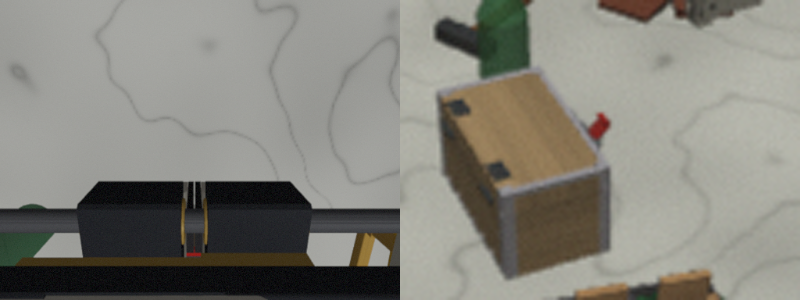

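Run:
```python
from h import *
robot.servo_line(C(0.0,0,.30),speed=.3)
p,W=shot("wrist","w5");print(robot.read_t())
cv2.imwrite("pics/w5v.png",cv2.resize(p[100:250,170:330],(800,600))[...,::-1][:600])
```

```text
31.3167
```

View pics/w5v.png

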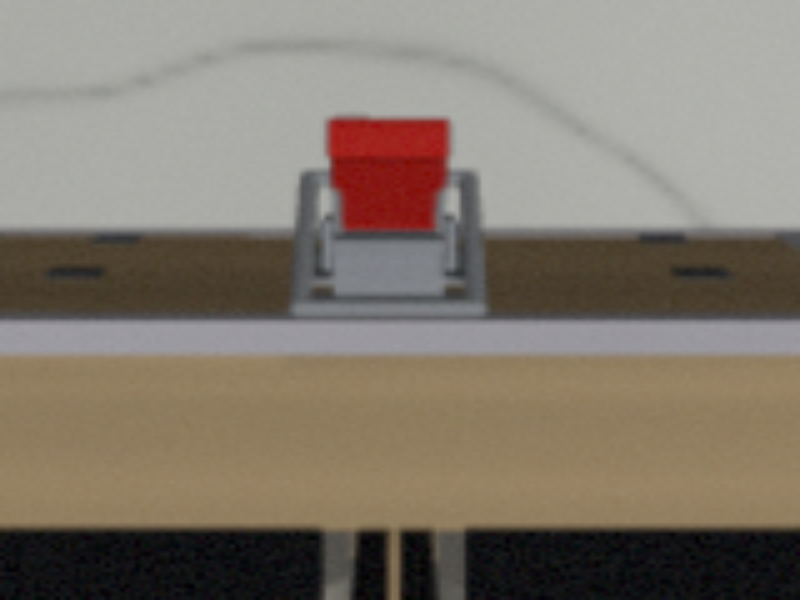

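Loop bar lies on the lid just above the hook (y≈308), lever still open (390,170). Now press the lever down.

```bash
cat >> h.py <<'E'
def lev(th,s=.044,pen=0,tm=.4):
    d=np.array([-np.sin(th),-np.cos(th)]);n=np.array([np.cos(th),-np.sin(th)])
    P=np.array([-.012,.086])+s*d-(.0025-pen)*n
    t=np.clip(np.pi/2-th,0,tm);k=np.clip((np.pi/2-th)/.45,-1,1)
    Q=P-k*.0095*np.array([np.cos(t),np.sin(t)])
    return C(Q[0],0,Q[1]),R(CY,t)
E
python3 - <<'E'
from h import *
ths=np.arange(2.4,.29,-.15)
for th in ths:
    q=robot.ik(*lev(th,pen=.002 if th<1.1 else .001)); print(round(th,2),lev(th)[0].round(3),None if q is None else np.round(q,0))
a=lev(2.4)[0]
robot.servo_line([a[0],a[1],.20],R(CY),speed=.2)
robot.servo_line([a[0],a[1],a[2]+.008],speed=.12)
for th in ths[ths>1.1]:
    p,Rr=lev(th,pen=.001); robot.servo_line(p,Rr,speed=.1); print(round(th,2),robot.read_force().round(1))
print(robot.read_t())
s,W=shot("top","t6"); s2,_=shot("scene","s6")
cv2.imwrite("pics/t6v.png",np.hstack([cv2.resize(s[160:250,270:390],(400,300)),cv2.resize(s2[110:200,190:310],(400,300))])[...,::-1])
E
```

```text
2.4 [ 0.451 -0.238  0.12 ] [ -6.  11. -28.   0. -51. -86.]
2.25 [ 0.446 -0.238  0.116] [ -6.  11. -29.   0. -50. -86.]
2.1 [ 0.442 -0.238  0.11 ] [ -6.  11. -30.   0. -49. -86.]
1.95 [ 0.438 -0.238  0.105] [ -6.  11. -31.   0. -48. -86.]
1.8 [ 0.432 -0.238  0.098] [ -6.  11. -32.   0. -47. -86.]
1.65 [ 0.428 -0.238  0.092] [ -6.  11. -33.   0. -46. -86.]
1.5 [ 0.424 -0.238  0.085] [ -6.   9. -36.  -0. -41. -85.]
1.35 [ 0.422 -0.237  0.078] [ -7.   6. -42.  -2. -29. -83.]
1.2 [ 0.42  -0.237  0.07 ] [ -8.   4. -47.  -8. -18. -77.]
1.05 [ 0.421 -0.237  0.063] [ -9.   5. -47. -10. -15. -73.]
0.9 [ 0.425 -0.238  0.057] [ -9.   6. -47. -11. -14. -73.]
0.75 [ 0.429 -0.238  0.052] [ -9.   7. -47. -11. -14. -73.]
0.6 [ 0.434 -0.238  0.047] [ -9.   8. -47. -12. -13. -72.]
0.45 [ 0.439 -0.238  0.044] [ -8.   9. -46. -12. -13. -72.]
0.3 [ 0.445 -0.238  0.041] [ -8.   9. -46. -12. -12. -72.]
2.4 [-0.2 -0.1 -0.5]
2.25 [0.6 0.4 0.6]
2.1 [ 0.9 -0.4 -0.5]
1.95 [ 3.7 -0.6 -3.1]
1.8 [11.3 -0.5 -4.4]
1.65 [ 0.9 -0.9  1.4]
1.5 [ 0.7 -0.5  0.7]
1.35 [-1.4 -0.2  2. ]
1.2 [-1.9 -0.8  1.6]
35.1167
```

View pics/t6v.png

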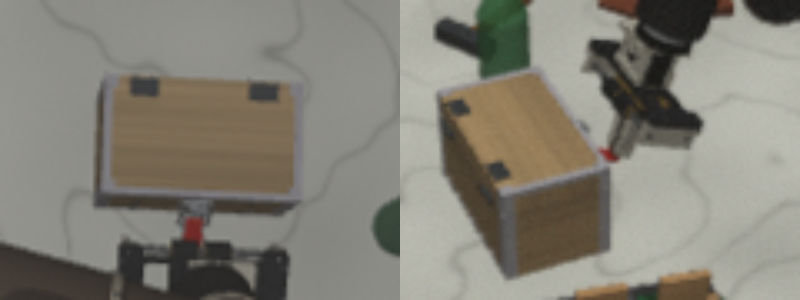

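The lever now lies about horizontal; I can't tell the loop's position at this scale, so I'll read it numerically from the close viewing pose.

```bash
cat >> h.py <<'E'
def latch(tag):
    p,W=shot("wrist",tag); L=(W-CF); c,s=np.cos(CY),np.sin(CY)
    X=c*L[...,0]+s*L[...,1];Y=-s*L[...,0]+c*L[...,1];Z=L[...,2]
    m=(X<.0)&(X>-.09)&(abs(Y)<.024)&(Z>.03)&(Z<.16)
    for v in np.nonzero(m.any(1))[0][::2]:
        print(v,[(int(Y[v,u]*1e3),int(X[v,u]*1e3),int(Z[v,u]*1e3),'R' if p[v,u,0]>1.8*p[v,u,1] else 'g') for u in np.nonzero(m[v])[0][::3]])
E
python3 - <<'E'
from h import *
p=robot.read_position()
robot.servo_line(p+[-.03,0,.06],R(CY),speed=.25)
robot.servo_line(C(0.0,0,.30),speed=.3)
latch("w7"); print(robot.read_t())
E
```

```text
110 [(-11, -62, 75, 'g'), (-8, -62, 75, 'g'), (-4, -62, 76, 'g'), (-1, -62, 74, 'g'), (1, -62, 75, 'g'), (4, -62, 76, 'g'), (8, -62, 75, 'g'), (11, -62, 74, 'g')]
112 [(-11, -60, 82, 'R'), (-6, -60, 81, 'R'), (-3, -60, 81, 'R'), (0, -60, 82, 'R'), (2, -60, 83, 'R'), (5, -60, 82, 'R'), (9, -60, 81, 'R')]
114 [(-11, -58, 81, 'R'), (-8, -58, 83, 'R'), (-4, -58, 81, 'R'), (-1, -58, 81, 'R'), (1, -58, 80, 'R'), (6, -58, 81, 'R'), (9, -58, 80, 'R')]
116 [(-11, -56, 77, 'R'), (-8, -56, 80, 'R'), (-4, -56, 80, 'R'), (-1, -56, 79, 'R'), (1, -56, 80, 'R'), (4, -56, 80, 'R'), (8, -56, 80, 'R'), (11, -56, 78, 'g')]
118 [(-11, -54, 78, 'R'), (-8, -54, 78, 'R'), (-4, -54, 77, 'R'), (-1, -54, 77, 'R'), (1, -54, 78, 'R'), (4, -54, 77, 'R'), (8, -54, 78, 'R'), (11, -54, 77, 'g')]
120 [(-11, -52, 78, 'R'), (-8, -52, 79, 'R'), (-4, -52, 78, 'R'), (-1, -52, 79, 'R'), (1, -51, 76, 'R'), (4, -52, 77, 'R'), (8, -52, 78, 'R'), (11, -52, 78, 'g')]
122 [(-11, -50, 79, 'R'), (-8, -49, 77, 'R'), (-4, -49, 79, 'R'), (-1, -49, 78, 'R'), (1, -49, 78, 'R'), (4, -49, 78, 'R'), (8, -49, 79, 'R'), (11, -49, 78, 'g')]

[... 5265 characters left out ...]
 'g'), (-5, 0, 120, 'g'), (-2, -1, 122, 'g'), (0, 0, 121, 'g'), (3, 0, 121, 'g'), (6, -1, 121, 'g'), (9, -1, 122, 'g'), (12, 0, 120, 'g')]
176 [(-14, 0, 130, 'g'), (-11, -1, 131, 'g'), (-8, 0, 130, 'g'), (-5, -1, 131, 'g'), (-2, -1, 130, 'g'), (0, -1, 131, 'g'), (3, 0, 130, 'g'), (6, 0, 130, 'g'), (9, -1, 131, 'g'), (12, -1, 131, 'g')]
178 [(-23, 0, 135, 'g'), (-14, -1, 140, 'g'), (-12, 0, 138, 'g'), (-9, 0, 139, 'g'), (-6, 0, 138, 'g'), (-3, 0, 139, 'g'), (0, 0, 138, 'g'), (2, 0, 139, 'g'), (6, -1, 139, 'g'), (9, 0, 138, 'g'), (12, 0, 139, 'g')]
180 [(-19, 0, 144, 'g'), (-15, 0, 143, 'g'), (-10, 0, 144, 'g'), (-1, 0, 144, 'g'), (4, 0, 144, 'g'), (17, 0, 143, 'g'), (23, 0, 144, 'g')]
36.6917
```

Loop bar sits behind the hook's lip (x −4, z 121; lip at x −16); the lever is at ~1.35 rad. Continue pressing.

Run:
```python
from h import *
p,Rr=lev(1.45)
robot.servo_line(C(-.06,0,.20),speed=.3)
robot.servo_line(p+[-.004,0,.02],Rr,speed=.2)
for th in np.arange(1.4,.1,-.1):
    p,Rr=lev(th,pen=.002 if th>.5 else .003); robot.servo_line(p,Rr,speed=.08); print(round(th,2),robot.read_force().round(1))
print(robot.read_t())
p=robot.read_position()
robot.servo_line(p+[-.05,0,.02],speed=.25)
robot.servo_line(C(-.08,0,.20),R(CY),speed=.3)
robot.servo_line(C(0.0,0,.30),speed=.3)
import io,contextlib
b=io.StringIO()
with contextlib.redirect_stdout(b): latch("w8")
for l in b.getvalue().split("\n"): print(l[:200])
print(robot.read_t())
```

```text
1.4 [0.7 0.3 1.6]
1.3 [-1.3  0.3  1.6]
1.2 [-2.7 -0.1  1.6]
1.1 [-0.5  1.1  3.2]
1.0 [-0.7 -0.3  1.9]
0.9 [ 0.9 -0.4  1.2]
0.8 [ 0.3 -0.1  0.1]
0.7 [-0.2 -0.  -0.5]
0.6 [-0.5 -0.1 -0.1]
0.5 [ 0.1 -0.5 -0.1]
0.4 [-0.5  0.3 -0.6]
0.3 [-0.4  0.3  1.3]
0.2 [-0.3 -1.   0.2]
41.3417
143 [(-10, -21, 37, 'g'), (-6, -21, 36, 'g'), (-3, -21, 36, 'g'), (0, -21, 36, 'g'), (4, -21, 37, 'g'), (8, -21, 36, 'g')]
145 [(-11, -19, 40, 'g'), (-8, -19, 41, 'R'), (-4, -19, 41, 'R'), (0, -19, 39, 'R'), (3, -19, 40, 'R'), (6, -19, 42, 'R'), (10, -19, 40, 'R')]
147 [(-11, -16, 39, 'g'), (-8, -17, 39, 'R'), (-4, -17, 39, 'R'), (0, -17, 40, 'R'), (3, -17, 39, 'R'), (6, -16, 37, 'R'), (10, -16, 39, 'R')]
149 [(-11, -15, 43, 'g'), (-7, -15, 45, 'R'), (-4, -15, 45, 'R'), (0, -15, 43, 'R'), (3, -15, 44, 'R'), (6, -15, 45, 'R'), (10, -15, 44, 'R')]
151 [(-10, -16, 69, 'g'), (-7, -15, 61, 'R'), (-4, -15, 62, 'R'), (0, -15, 61, 'R'), (2, -15, 61, 'R'), (6, -15, 62, 'R'), (9, -15, 61, 'g')]
153 [(-14, -15, 80, 'g'), (-10, -16, 83, 'g'), (-7, -15, 75, 'R'), (-2, -15, 76, 'R'), (0, -15, 76, 'R'), (3, -15, 78, 'R'), (7,
[... 1959 characters left out ...]
, 119, 'g'), (3, -1, 118, 'g'), (6, -1, 120, 'g'), (9, -1, 119, 'g'), (12, -1, 119, 'g')
175 [(-23, 0, 122, 'g'), (-17, 0, 122, 'g'), (-13, -1, 128, 'g'), (-10, -1, 128, 'g'), (-7, -1, 127, 'g'), (-4, -1, 128, 'g'), (-1, -1, 127, 'g'), (1, -1, 128, 'g'), (4, -1, 128, 'g'), (7, -1, 128, 'g
177 [(-18, 0, 131, 'g'), (-13, -1, 137, 'g'), (-10, -1, 136, 'g'), (-7, -1, 138, 'g'), (-4, -1, 138, 'g'), (-1, -1, 136, 'g'), (1, -1, 137, 'g'), (4, -1, 136, 'g'), (7, -1, 137, 'g'), (10, -1, 137, 'g
179 [(-23, 0, 142, 'g'), (-20, 0, 140, 'g'), (-17, 0, 141, 'g'), (-14, 0, 141, 'g'), (-10, 0, 141, 'g'), (-7, 0, 141, 'g'), (-4, 0, 141, 'g'), (-1, 0, 142, 'g'), (2, 0, 141, 'g'), (5, 0, 140, 'g'), (8

43.1833
```

The lever face is vertical and flat against the case (x −15 from z 45 to 76). The bar sits in the hook behind the lip, and the lid is shut. The arm is clear, so I'm handing in.

Run:
```python
from h import *
robot.servo_line(C(-.08,0,.33),speed=.3); print(robot.read_t(),robot.read_force().round(1)); print(robot.job_done())
```

```text
43.6167 [ 0.5  0.1 -0.4]
the job is handed in; nothing more can be done
None
```

The job is handed in at 43.6 s. The red tray is in the case, the lid is shut, the loop is over the hook, and the lever has snapped flat. From the depth readings, the bar's centre is roughly 4–5 mm from the hook's seat, close to the 5 mm limit.

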